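# Click the storage dish's lid shut

## Task

The lid lies on the glass storage dish but its rim is still unclipped: press the four rim sections down with the fingertips, one at a time in any order, until each has clicked fully shut. Only press: do not lift the dish or push it out of its place, and leave the bowl, the mug and the jar alone.

Things in the scene. Friction and masses are not known exactly. Their poses are not given: they have to be found in the camera images.
- dish: clear glass dish, 132 x 182 mm, 65 mm high, about 0.9 kg, loose, with a lid. Origin: centre of underside; x along the short side (away from the robot when unturned), y along the long side (to its left), z up. Lid 140 x 190 mm: white middle panel (90 x 140, top fixed at height 71) framed by four flat-topped grey rim sections, 24 wide; tops at 85 mm standing up, 75 mm shut.
- rim_near_top (a point): middle of the flat top face of the near rim section (24 mm wide, 190 mm long along the dish's y, centred 58 mm to the - x side of the dish's centre); it goes down with the section; its axes are the dish's
- rim_near (a joint): how far the near rim section is pressed down, m: 0 standing up, 0.010 shut. It moves straight down only. A snap: it resists with up to about 10 N (most at the start, fading towards 5 mm), passes its dead point at 5 mm and then clicks home by itself and stays; let go earlier, it springs back up
- rim_far_top (a point): middle of the flat top face of the far rim section (24 mm wide, 190 mm long along the dish's y, centred 58 mm to the + x side of the dish's centre); it goes down with the section; its axes are the dish's
- rim_far (a joint): how far the far rim section is pressed down, m: 0 standing up, 0.010 shut. It moves straight down only. A snap: it resists with up to about 10 N (most at the start, fading towards 5 mm), passes its dead point at 5 mm and then clicks home by itself and stays; let go earlier, it springs back up
- rim_left_top (a point): middle of the flat top face of the left rim section (24 mm wide, 88 mm long along the dish's x, centred 83 mm to the + y side of the dish's centre); it goes down with the section; its axes are the dish's
- rim_left (a joint): how far the left rim section is pressed down, m: 0 standing up, 0.010 shut. It moves straight down only. A snap: it resists with up to about 10 N (most at the start, fading towards 5 mm), passes its dead point at 5 mm and then clicks home by itself and stays; let go earlier, it springs back up
- rim_right_top (a point): middle of the flat top face of the right rim section (24 mm wide, 88 mm long along the dish's x, centred 83 mm to the - y side of the dish's centre); it goes down with the section; its axes are the dish's
- rim_right (a joint): how far the right rim section is pressed down, m: 0 standing up, 0.010 shut. It moves straight down only. A snap: it resists with up to about 10 N (most at the start, fading towards 5 mm), passes its dead point at 5 mm and then clicks home by itself and stays; let go earlier, it springs back up
- bowl: wooden bowl, 124 mm across, 55 mm high, origin at the centre of its underside; bystander beside the dish
- mug: white mug, 80 mm across, 85 mm high, with a handle, origin at the centre of its underside; bystander beside the dish
- jar: small glass jar with a wooden cap, 54 mm across, 75 mm high, origin at the centre of its underside; bystander beyond the dish
Mind the look-alikes: they are no part of the job. Of the things that look like the dish, the largest one is meant.

How it is judged:
On the way, in this order (a step that is already met when the one before it is completed fails the run):
1. one rim section is shut, the others not yet ((value of joint rim_near above 0.0085 m or value of joint rim_far above 0.0085 m or value of joint rim_left above 0.0085 m or value of joint rim_right above 0.0085 m)), for 0.1 s.
2. two rim sections are shut, the others not yet ((value of joint each of rim_near, rim_far above 0.0085 m or value of joint each of rim_near, rim_left above 0.0085 m or value of joint each of rim_near, rim_right above 0.0085 m or value of joint each of rim_far, rim_left above 0.0085 m or value of joint each of rim_far, rim_right above 0.0085 m or value of joint each of rim_left, rim_right above 0.0085 m)), for 0.1 s.
3. three rim sections are shut, the others not yet ((value of joint each of rim_near, rim_far, rim_left above 0.0085 m or value of joint each of rim_near, rim_far, rim_right above 0.0085 m or value of joint each of rim_near, rim_left, rim_right above 0.0085 m or value of joint each of rim_far, rim_left, rim_right above 0.0085 m)), for 0.1 s.
4. all four rim sections are shut (value of joint each of rim_near, rim_far, rim_left, rim_right above 0.0085 m), for 0.1 s.
At the end, for the whole second after the job is handed in: All four rim sections are more than 8.5 mm down (10 mm is home) and stay so untouched; the dish stands level, at rest, within 30 mm of where it began; bowl, mug and jar stand upright within 25 mm of where they began (value of joint each of rim_near, rim_far, rim_left, rim_right above 0.0085 m and angle between dish's own z axis and vertical below 0.05 rad and distance of dish from where it was at the start of the episode below 0.03 m and linear speed of dish below 0.02 m/s and distance of each of bowl, mug, jar from where it was at the start of the episode below 0.025 m and angle between each of bowl, mug, jar's own z axis and vertical below 0.15 rad).
It fails at once if the dish is lifted more than 10 mm off the worktop (height (world z) of dish above 0.01 m).
It fails at once if the dish is tipped or pushed more than 30 mm (angle between dish's own z axis and vertical above 0.2 rad or distance of dish from where it was at the start of the episode above 0.03 m).
It fails at once if the bowl is lifted, tipped or moved (height (world z) of bowl above 0.012 m or distance of bowl from where it was at the start of the episode above 0.025 m or angle between bowl's own z axis and vertical above 0.25 rad).
It fails at once if the mug is lifted, tipped or moved (height (world z) of mug above 0.012 m or distance of mug from where it was at the start of the episode above 0.025 m or angle between mug's own z axis and vertical above 0.25 rad).
It fails at once if the jar is lifted, tipped or moved (height (world z) of jar above 0.012 m or distance of jar from where it was at the start of the episode above 0.025 m or angle between jar's own z axis and vertical above 0.25 rad).
It also fails if it takes over 48 s, if anything falls off the work surface, if the arm or the gripper's body presses on something with over 40 N, if the wrist force passes 120 N, or if a joint passes its speed limit or range.

## Robot

A 7-joint arm with a two-finger parallel gripper is mounted at the origin on the work surface. World frame = base frame: x ahead of the robot, y to its left, z up, the work surface at z = 0. Lengths are in m, angles in rad, forces in N, time in s.
With the tool pointing down it reaches from about 0.4 to 0.875 m from the base axis. Payload 6.5 kg.
Tool frame: the origin (TCP) lies between the finger pads; the fingertips stand 22 mm ahead of it and the grasp point (between the pads) lies 3 mm ahead of it; z points along the fingers, y is the direction in which the jaws open and shut (so a half turn about z gives the same grasp; the last joint's range is limited). The gripper opens to 85 mm and grips with 20 to 120 N. Pads are 22 mm wide; open, the fingers measure 114 mm over their backs; the gripper's body (76 mm by 85 mm) begins 54 mm behind the grasp point. The pads swing forward as they close: fully open they stand 13 mm farther back than shut.
Start: joints at [-1.398, 0.536, -0.004, 1.538, 0.003, 1.067, -0.071], TCP at [0.154, 0.632, 0.253] pointing down, gripper open.
Joint ranges: [-2.7, 2.7], [-0.37, 2.16], [-1.27, 1.26], [0.24, 2.4], [-1.31, 4.45], [0.19, 1.91], [-2.76, 2.76]. Speed limits (rad/s): [2.39, 2.39, 3.14, 3.14, 3.14, 3.14, 3.14].

## Interface

Orientations are given as a unit quaternion [w, x, y, z].
In Python, from rig import arm gives the robot as it stands.
- The arm moves only by the tool carry_out, never from a script. Its argument "increments" is a list of rows, each an object with "fingers": the opening, from -1 (shut) to 1 (fully open); "dp": the shift along the tool's x, y, z in m, a list of three; "twist": the turn, a rotation vector about the tool's x, y, z in degrees, a list of three. A call has 1 to 10 rows; each row is the pose to reach, as a shift and turn from the pose commanded when the call began, along the tool's axes at that moment; what a row does not reach only later rows make up. A row lasts 1/10 s, in which the tool goes at most 50 mm and 8.59 degrees, less where a joint would pass 70% of its speed; a pose out of reach is approached as far as the arm can. A call with a gripper value outside its range is refused whole. The fingers move at their own pace and stop on an object; "grip_force" is the grip in N (left out, the last holds). Time passes only in rows, so rows that repeat a pose let the fingers close. It gives the time, the measured TCP pose, the force and the opening at its end, in the units of the state.
- arm.get_state(): the state, without advancing time (a new reading comes with each control period).
- arm.capture(name): name is "scene" or "top" or "wrist"; returns the picture (480x640x3 uint8, blue, green, red); there is no depth.
- arm.camera_info(name): a dict with "vfov" (degrees; the focal length in pixels is half the picture's height over the tangent of half this angle, whatever the lens; pixels are square), "cx", "cy" (the principal point, pixels), "k1" (the pictures are not rectified: a ray, as slopes to the right and down, at radius r is drawn at 1 + k1 r^2 times it, then the intrinsics apply), "cam_to_world" (4x4, takes a point from camera to world coordinates); the wrist camera has in their place "tool_from_camera" (4x4, takes a point from camera to tool coordinates, whose origin is the TCP and whose axes are the flange's). Camera axes: x right, y up, looking along -z (the intrinsics and any distortion apply to the point x, -y, -z); pixel columns grow to the right and rows downward; lengths in m; the calibration is good to about 2 mm. A picture is of the moment at which its call begins: read the wrist's pose just before it. camera_info takes no time and is no camera call.
- arm.close_job(): hands the job in, once; it reports no verdict.
The state is a dict: "time_s": time; "joint_positions": joint angles; "joint_velocities": joint speeds; "joint_torque": joint torques, N m; "eef_pos": TCP position; "eef_rot": TCP orientation; "wrist_force": force on the tool from outside, world axes, zero at the start; "ft_torque": the same for the moment, N m; "opening": finger opening in m.
Only numpy, scipy, OpenCV 4.12 (cv2) and the standard library are available. Lean on these libraries where they do the work, as an engineer would, in place of code of your own. Each camera call takes 0.05 s, during which the arm holds its last target. There are 200 camera calls.

## Working session

There is one attempt and no reset: what is moved stays moved. The work goes in short steps, Python scripts to look and compute and a tool call to move; the robot and the scene stay as the last step left them, time stands still between calls to the robot, and variables do not carry over. Pictures are saved under pics/ and viewed, about 8 in all and at most 12, crops included, and the job is handed in when it is done.

Besides the shell and the picture viewer there is one more tool, called in YAML: its name, and indented under it one key for each argument. carry_out: Moves the arm, as the interface text tells. Its arguments: {"type":"object","properties":{"increments":{"type":"array","items":{"type":"object","properties":{"fingers":{"type":"number"},"dp":{"type":"array","items":{"type":"number"}},"twist":{"type":"array","items":{"type":"number"}}}}},"grip_force":{"type":"number"}},"required":["increments"]}

```bash
mkdir -p pics; ls; python3 - <<'E'
from rig import arm
import cv2
s=arm.get_state();print(s)
for n in("top","scene"):
    print(n,arm.camera_info(n)); cv2.imwrite(f"pics/{n}1.png",arm.capture(n))
print(arm.camera_info("wrist"))
E
```

```text
pics
{'time_s': 0.0, 'joint_positions': array([-1.39819549,  0.53716288, -0.00443883,  1.53887322,  0.00257702,
        1.06732165, -0.07122828]), 'joint_velocities': array([-0.00043995,  0.0004118 , -0.00093257, -0.00055765,  0.00089997,
        0.00048389, -0.00033474]), 'joint_torque': array([-2.48764845e-04, -5.83406532e+01,  1.04856949e+00, -2.59102643e+01,
        1.23545420e-02,  9.77957068e-03,  2.63250934e-05]), 'eef_pos': array([0.15361654, 0.63096704, 0.25241516]), 'eef_rot': array([-5.04823635e-05,  1.19100617e-01,  9.92881800e-01, -8.78252549e-04]), 'wrist_force': array([-0.6200968 , -0.30640668, -0.42092774]), 'ft_torque': array([ 0.01345617, -0.03237717, -0.02675273]), 'opening': 0.08521719903728192}
top {'vfov': 57.04192405941183, 'cx': 324.7490257507914, 'cy': 239.8364832748595, 'k1': -0.10589802509013593, 'cam_to_world': array([[ 2.73244510e-02,  9.89358417e-01, -1.42910104e-01,
         4.57024489e-01],
       [-9.99626602e-01,  2.70186298e-02, -4.08046236e-03,
         4.71163829e-02],
       [-1.75804591e-04,  1.42968238e-01,  9.89727261e-01,
         8.18279776e
[... 235 characters left out ...]
189662, -0.52390485,  0.60269742,  1.24865262],
       [ 0.79855118,  0.40057108, -0.44928701, -0.50369889],
       [-0.00603951,  0.75170907,  0.65946721,  0.86650997],
       [ 0.        ,  0.        ,  0.        ,  1.        ]])}
{'vfov': 59.5094653470184, 'cx': 321.73954105345473, 'cy': 243.6433357557053, 'k1': -0.06562817011366098, 'tool_from_camera': array([[ 7.78499617e-04,  9.50611863e-01,  3.10381186e-01,
         7.94204195e-02],
       [ 9.99999093e-01, -1.08106692e-03,  8.02806813e-04,
        -1.18547619e-03],
       [ 1.09870051e-03,  3.10380280e-01, -9.50611842e-01,
        -1.20180382e-01],
       [ 0.00000000e+00,  0.00000000e+00,  0.00000000e+00,
         1.00000000e+00]])}
```

View pics/top1.png

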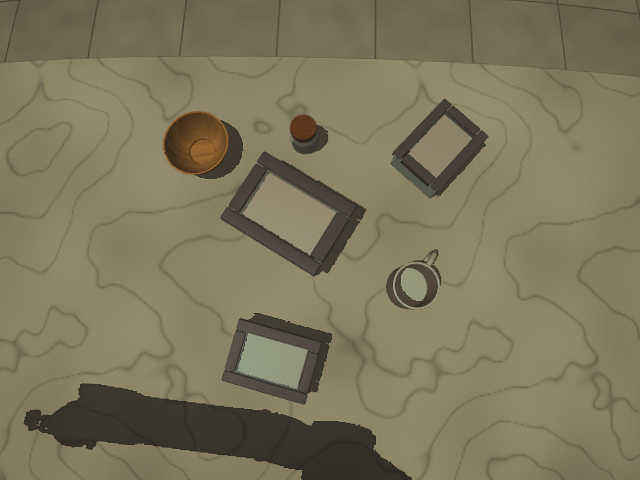

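View pics/scene1.png

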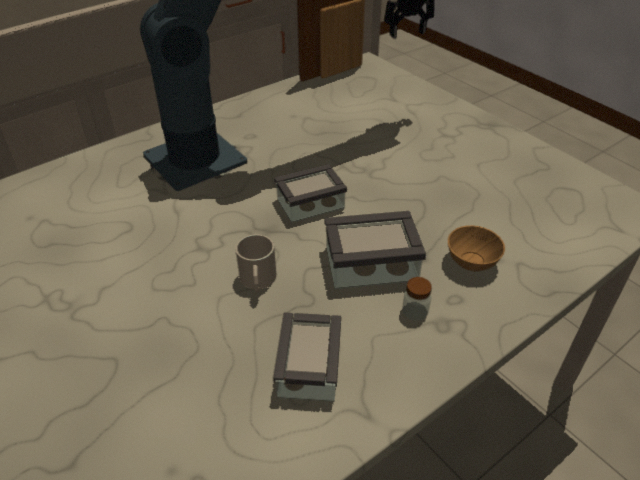

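The top view shows the target, the largest dish, at about px (293,213). The smaller look-alikes are at (440,148) and (277,360), the bowl at (196,142), the jar at (303,130) and the mug at (414,286). I'll enlarge the target.

```bash
python3 - <<'E'
import cv2
a=cv2.imread("pics/top1.png")[140:290,205:385]
a=cv2.convertScaleAbs(a,alpha=1.8)
a=cv2.resize(a,None,fx=4,fy=4,interpolation=cv2.INTER_CUBIC)
for i in range(0,180,20): cv2.putText(a,str(205+i),(i*4,10),0,.35,(0,255,255));cv2.line(a,(i*4,12),(i*4,18),(0,255,255))
for i in range(0,150,20): cv2.putText(a,str(140+i),(0,i*4+4),0,.35,(0,255,255))
cv2.imwrite("pics/crop1.png",a)
E
```

```text
(no output)
```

View pics/crop1.png

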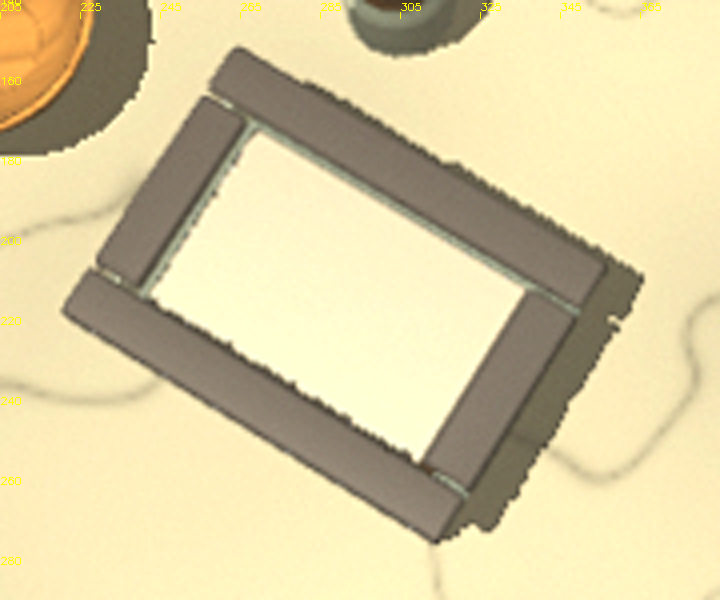

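```bash
cat > h.py <<'E'
import numpy as np,cv2
from rig import arm
from scipy.spatial.transform import Rotation as R
def Rt(s): return R.from_quat(s["eef_rot"],scalar_first=True)
def ray(n,px,z,s=None):
    i=arm.camera_info(n); f=240/np.tan(np.radians(i["vfov"]/2))
    K=np.array([[f,0,i["cx"]],[0,f,i["cy"]],[0,0,1]])
    p=cv2.undistortPoints(np.array(px,float).reshape(-1,1,2),K,np.array([i["k1"],0,0,0]))[:,0]
    if n=="wrist":
        T=np.eye(4);T[:3,:3]=Rt(s).as_matrix();T[:3,3]=s["eef_pos"];T=T@i["tool_from_camera"]
    else: T=i["cam_to_world"]
    d=np.c_[p[:,0],-p[:,1],-np.ones(len(p))]@T[:3,:3].T
    return T[:3,3]+d*((z-T[2,3])/d[:,2])[:,None]
E
python3 - <<'E'
from h import *
np.set_printoptions(precision=4,suppress=True)
px=np.array([(238,46),(607,266),(436,542),(62,311)])/4+[205,140]-.4
c=ray("top",px,.085);print(c)
print(np.linalg.norm(c-np.roll(c,-1,0),axis=1),np.linalg.norm(c[0]-c[2]),np.linalg.norm(c[1]-c[3]))
C=c.mean(0); v=c[0]-c[1]+c[3]-c[2]; yaw=np.arctan2(v[1],v[0]);print("C",C,"long axis yaw",np.degrees(yaw))
yd=np.array([np.cos(yaw),np.sin(yaw),0]);xd=np.array([yd[1],-yd[0],0])
for n,o in dict(near=-.058*xd,far=.058*xd,left=.083*yd,right=-.083*yd).items(): print(n,C+o,np.hypot(*(C+o)[:2]))
print("bowl",ray("top",[(196,142)],.055),"jar",ray("top",[(303,127)],.075),"mug",ray("top",[(414,286)],.085))
s=arm.get_state();print(Rt(s).as_matrix())
E
```

```text
[[ 0.7159  0.1598  0.085 ]
 [ 0.6222 -0.0019  0.085 ]
 [ 0.5033  0.067   0.085 ]
 [ 0.5967  0.2291  0.085 ]]
[0.1869 0.1375 0.1871 0.1379] 0.23198590637586655 0.23246117456117535
C [0.6095 0.1135 0.085 ] long axis yaw 59.9920661740047
near [0.5593 0.1425 0.085 ] 0.577172247109236
far [0.6597 0.0845 0.085 ] 0.6651402090006235
left [0.651  0.1854 0.085 ] 0.676915743077403
right [0.568  0.0416 0.085 ] 0.5695387407687781
bowl [[0.7418 0.291  0.055 ]] jar [[0.766  0.0944 0.075 ]] mug [[ 0.4895 -0.1002  0.085 ]]
[[-0.9716  0.2364 -0.0003]
 [ 0.2364  0.9716 -0.0016]
 [-0.0001 -0.0016 -1.    ]]
```

carry_out:
  increments:
    - {"dp": [-0.04, -0.028, 0], "twist": [0, 0, 3], "fingers": -1}
    - {"dp": [-0.08, -0.056, 0], "twist": [0, 0, 6], "fingers": -1}
    - {"dp": [-0.12, -0.084, 0], "twist": [0, 0, 9], "fingers": -1}
    - {"dp": [-0.16, -0.112, 0], "twist": [0, 0, 12], "fingers": -1}
    - {"dp": [-0.2, -0.14, 0], "twist": [0, 0, 16.3], "fingers": -1}
    - {"dp": [-0.24, -0.168, 0], "twist": [0, 0, 16.3], "fingers": -1}
    - {"dp": [-0.28, -0.196, 0], "twist": [0, 0, 16.3], "fingers": -1}
    - {"dp": [-0.32, -0.224, 0], "twist": [0, 0, 16.3], "fingers": -1}
    - {"dp": [-0.36, -0.252, 0], "twist": [0, 0, 16.3], "fingers": -1}
    - {"dp": [-0.4, -0.28, 0], "twist": [0, 0, 16.3], "fingers": -1}

```text
time_s: 1.1
eef_pos: [0.477, 0.2632, 0.2532]
eef_rot: [-0.0, 0.259, 0.966, -0.0]
wrist_force: [0.9, 1.0, -0.1]
opening: -0.0005
```

carry_out:
  increments:
    - {"dp": [-0.048, -0.016, 0], "fingers": -1}
    - {"dp": [-0.096, -0.032, 0], "fingers": -1}
    - {"dp": [-0.144, -0.048, 0], "fingers": -1}
    - {"dp": [-0.191, -0.064, 0], "fingers": -1}
    - {"dp": [-0.191, -0.064, 0], "fingers": -1}
    - {"dp": [-0.191, -0.064, 0], "fingers": -1}

```text
invalid input at $.increments[0]: expected keys fingers, dp, twist
```

```bash
python3 - <<'E'
from h import *
s=arm.get_state();print(s["eef_pos"],s["eef_rot"]);np.save("w.npy",np.r_[s["eef_pos"],s["eef_rot"]])
cv2.imwrite("pics/w1.png",cv2.convertScaleAbs(arm.capture("wrist"),alpha=1.7))
E
```

```text
[0.47700377 0.26315833 0.25318646] [-1.21921724e-04  2.58580984e-01  9.65989574e-01 -4.74929032e-05]
```

View pics/w1.png

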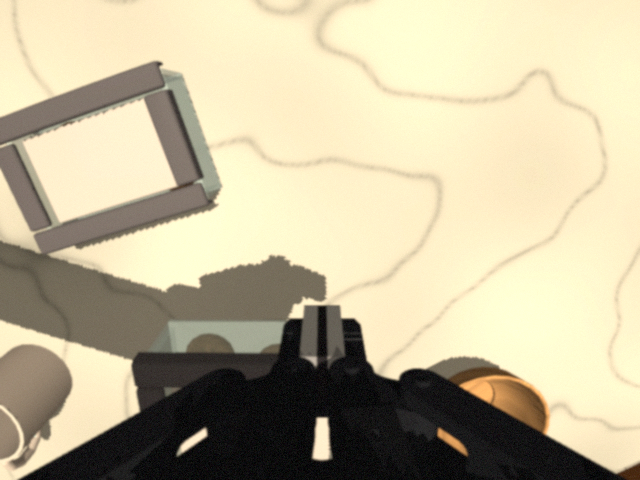

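The wrist view from here misses most of the target, and the move was refused because every row needs all three keys. I'll hover over the left section and compare tip and section there.

carry_out:
  increments:
    - {"dp": [-0.048, 0.005, 0], "twist": [0, 0, 0], "fingers": -1}
    - {"dp": [-0.096, 0.01, 0.02], "twist": [0, 0, 0], "fingers": -1}
    - {"dp": [-0.14, 0.015, 0.04], "twist": [0, 0, 0], "fingers": -1}
    - {"dp": [-0.175, 0.018, 0.07], "twist": [0, 0, 0], "fingers": -1}
    - {"dp": [-0.19, 0.0195, 0.11], "twist": [0, 0, 0], "fingers": -1}
    - {"dp": [-0.19, 0.0195, 0.125], "twist": [0, 0, 0], "fingers": -1}
    - {"dp": [-0.19, 0.0195, 0.125], "twist": [0, 0, 0], "fingers": -1}

```text
time_s: 1.85
eef_pos: [0.6478, 0.1869, 0.1252]
eef_rot: [-0.003, 0.259, 0.966, -0.002]
wrist_force: [0.5, 0.8, 0.6]
opening: 0.0
```

```bash
python3 - <<'E'
from h import *
s=arm.get_state();print(s["eef_pos"],s["eef_rot"],s["wrist_force"])
a=cv2.convertScaleAbs(arm.capture("wrist"),alpha=1.7)
b=cv2.convertScaleAbs(arm.capture("scene"),alpha=1.7)[140:300,300:460]
cv2.imwrite("pics/m2.png",np.hstack([cv2.resize(a,(400,300)),cv2.resize(b,(400,400))[:300]]))
cv2.imwrite("pics/s2.png",cv2.resize(b,(600,600),interpolation=cv2.INTER_CUBIC))
E
```

```text
[0.6478376  0.18686941 0.12523472] [-0.00281042  0.25858223  0.96598398 -0.00151326] [0.48226885 0.75334977 0.63546924]
```

View pics/s2.png

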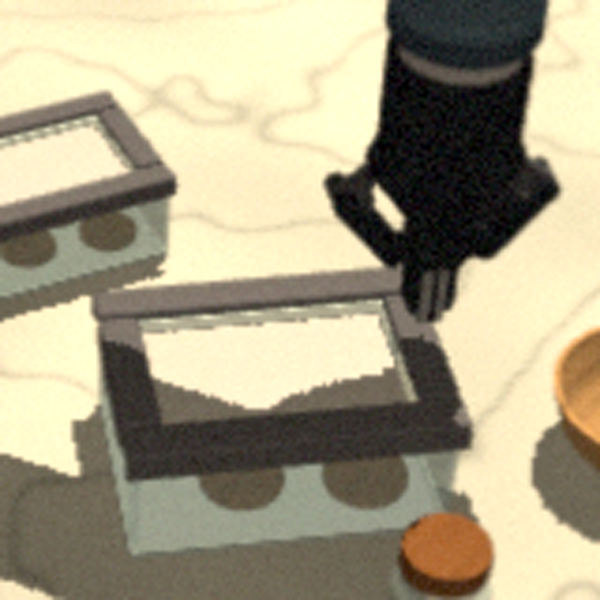

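View pics/m2.png

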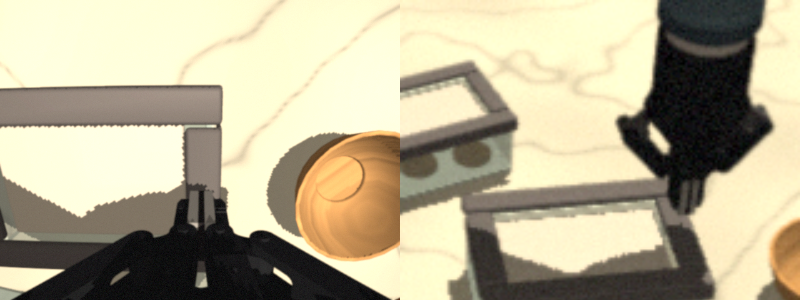

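The wrist view shows the finger seam centred on the left section (x≈204, section edges 186 to 221 in the half-size view) and the edges parallel. I'll press there.

carry_out:
  increments:
    - {"dp": [0, 0, 0.008], "twist": [0, 0, 0], "fingers": -1}
    - {"dp": [0, 0, 0.015], "twist": [0, 0, 0], "fingers": -1}
    - {"dp": [0, 0, 0.018], "twist": [0, 0, 0], "fingers": -1}
    - {"dp": [0, 0, 0.02], "twist": [0, 0, 0], "fingers": -1}
    - {"dp": [0, 0, 0.022], "twist": [0, 0, 0], "fingers": -1}
    - {"dp": [0, 0, 0.024], "twist": [0, 0, 0], "fingers": -1}
    - {"dp": [0, 0, 0.026], "twist": [0, 0, 0], "fingers": -1}

```text
time_s: 2.65
eef_pos: [0.6505, 0.187, 0.103]
eef_rot: [-0.0, 0.259, 0.966, 0.0]
wrist_force: [-0.5, 0.5, 2.6]
opening: -0.0001
```

carry_out:
  increments:
    - {"dp": [0, 0, 0.002], "twist": [0, 0, 0], "fingers": -1}
    - {"dp": [0, 0, 0.004], "twist": [0, 0, 0], "fingers": -1}
    - {"dp": [0, 0, 0.006], "twist": [0, 0, 0], "fingers": -1}
    - {"dp": [0, 0, 0.006], "twist": [0, 0, 0], "fingers": -1}

```text
time_s: 3.05
eef_pos: [0.6507, 0.1868, 0.0971]
eef_rot: [0.0, 0.259, 0.966, 0.0]
wrist_force: [-4.0, -1.0, 7.6]
opening: -0.0003
```

carry_out:
  increments:
    - {"dp": [0, 0, 0.001], "twist": [0, 0, 0], "fingers": -1}
    - {"dp": [0, 0, 0.002], "twist": [0, 0, 0], "fingers": -1}
    - {"dp": [0, 0, 0.002], "twist": [0, 0, 0], "fingers": -1}

```text
time_s: 3.35
eef_pos: [0.6507, 0.1868, 0.0969]
eef_rot: [-0.0, 0.259, 0.966, 0.0]
wrist_force: [-8.4, -1.8, 21.3]
opening: 0.0003
```

Hard stop at TCP z 0.097 (tip at 75 mm, 21 N), so this section is home. I'll go to the far section next.

carry_out:
  increments:
    - {"dp": [0, 0, -0.018], "twist": [0, 0, 0], "fingers": -1}
    - {"dp": [0, 0, -0.034], "twist": [0, 0, 0], "fingers": -1}
    - {"dp": [-0.015, -0.022, -0.034], "twist": [0, 0, 0], "fingers": -1}
    - {"dp": [-0.03, -0.043, -0.034], "twist": [0, 0, 0], "fingers": -1}
    - {"dp": [-0.045, -0.064, -0.034], "twist": [0, 0, 0], "fingers": -1}
    - {"dp": [-0.058, -0.083, -0.034], "twist": [0, 0, 0], "fingers": -1}
    - {"dp": [-0.058, -0.083, -0.034], "twist": [0, 0, 0], "fingers": -1}
    - {"dp": [-0.058, -0.083, -0.034], "twist": [0, 0, 0], "fingers": -1}

```text
time_s: 4.15
eef_pos: [0.6597, 0.0858, 0.129]
eef_rot: [0.0, 0.259, 0.966, 0.0]
wrist_force: [0.3, 0.9, -0.2]
opening: -0.0001
```

```bash
python3 - <<'E'
from h import *
s=arm.get_state();print(s["eef_pos"],s["wrist_force"])
a=cv2.convertScaleAbs(arm.capture("wrist"),alpha=1.7)
b=cv2.convertScaleAbs(arm.capture("scene"),alpha=1.7)[180:300,300:460]
cv2.imwrite("pics/m3.png",np.hstack([cv2.resize(a,(400,300)),cv2.resize(b,(400,300))]))
E
```

```text
[0.65973514 0.08579847 0.12898878] [ 0.34197007  0.88023628 -0.24739587]
```

View pics/m3.png

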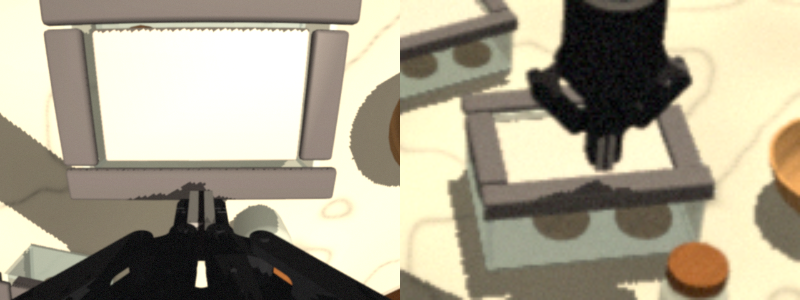

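Wrist view: the spot under the tip projects to row ≈188, against section rows 168 to 198 (centre 183). That is about 3 to 4 mm too far out, so I'll shift 3 mm inward and press.

carry_out:
  increments:
    - {"dp": [0.003, 0, 0.01], "twist": [0, 0, 0], "fingers": -1}
    - {"dp": [0.003, 0, 0.018], "twist": [0, 0, 0], "fingers": -1}
    - {"dp": [0.003, 0, 0.021], "twist": [0, 0, 0], "fingers": -1}
    - {"dp": [0.003, 0, 0.023], "twist": [0, 0, 0], "fingers": -1}
    - {"dp": [0.003, 0, 0.025], "twist": [0, 0, 0], "fingers": -1}
    - {"dp": [0.003, 0, 0.028], "twist": [0, 0, 0], "fingers": -1}
    - {"dp": [0.003, 0, 0.031], "twist": [0, 0, 0], "fingers": -1}
    - {"dp": [0.003, 0, 0.034], "twist": [0, 0, 0], "fingers": -1}
    - {"dp": [0.003, 0, 0.034], "twist": [0, 0, 0], "fingers": -1}

```text
time_s: 5.15
eef_pos: [0.6569, 0.0873, 0.0969]
eef_rot: [-0.0, 0.259, 0.966, 0.0]
wrist_force: [-9.5, -0.2, 23.3]
opening: -0.0001
```

Far section is home. Now the right section: +0.055 x, −0.083 y.

carry_out:
  increments:
    - {"dp": [0, 0, -0.018], "twist": [0, 0, 0], "fingers": -1}
    - {"dp": [0, 0, -0.034], "twist": [0, 0, 0], "fingers": -1}
    - {"dp": [0.015, -0.022, -0.034], "twist": [0, 0, 0], "fingers": -1}
    - {"dp": [0.03, -0.043, -0.034], "twist": [0, 0, 0], "fingers": -1}
    - {"dp": [0.045, -0.064, -0.034], "twist": [0, 0, 0], "fingers": -1}
    - {"dp": [0.055, -0.083, -0.034], "twist": [0, 0, 0], "fingers": -1}
    - {"dp": [0.055, -0.083, -0.034], "twist": [0, 0, 0], "fingers": -1}
    - {"dp": [0.055, -0.083, -0.034], "twist": [0, 0, 0], "fingers": -1}

```text
time_s: 5.95
eef_pos: [0.5683, 0.043, 0.129]
eef_rot: [0.001, 0.259, 0.966, 0.0]
wrist_force: [0.4, 0.2, 0.2]
opening: 0.0
```

```bash
python3 - <<'E'
from h import *
s=arm.get_state();print(s["eef_pos"],s["wrist_force"])
a=cv2.convertScaleAbs(arm.capture("wrist"),alpha=1.7)
b=cv2.convertScaleAbs(arm.capture("scene"),alpha=1.7)[180:300,300:460]
cv2.imwrite("pics/m4.png",np.hstack([cv2.resize(a,(400,300)),cv2.resize(b,(400,300))]))
E
```

```text
[0.56829413 0.04298869 0.12904291] [0.43651091 0.22647922 0.23985067]
```

View pics/m4.png

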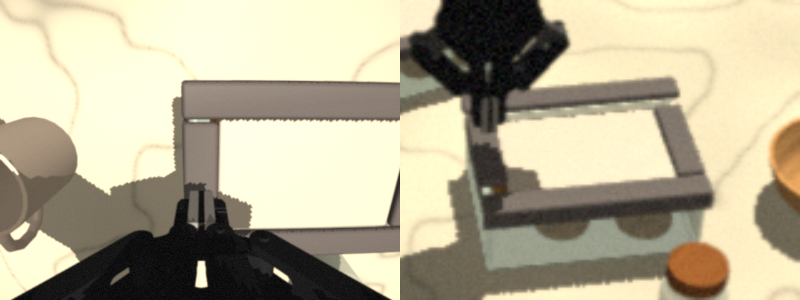

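The wrist view shows the section at columns 183 to 219 (centre 201) and the finger seam at 203, so it is centred. The scene view shows the far and left sections down. I'll press.

carry_out:
  increments:
    - {"dp": [0, 0, 0.01], "twist": [0, 0, 0], "fingers": -1}
    - {"dp": [0, 0, 0.018], "twist": [0, 0, 0], "fingers": -1}
    - {"dp": [0, 0, 0.021], "twist": [0, 0, 0], "fingers": -1}
    - {"dp": [0, 0, 0.023], "twist": [0, 0, 0], "fingers": -1}
    - {"dp": [0, 0, 0.025], "twist": [0, 0, 0], "fingers": -1}
    - {"dp": [0, 0, 0.028], "twist": [0, 0, 0], "fingers": -1}
    - {"dp": [0, 0, 0.031], "twist": [0, 0, 0], "fingers": -1}
    - {"dp": [0, 0, 0.034], "twist": [0, 0, 0], "fingers": -1}
    - {"dp": [0, 0, 0.034], "twist": [0, 0, 0], "fingers": -1}

```text
time_s: 6.95
eef_pos: [0.5677, 0.043, 0.0968]
eef_rot: [-0.0, 0.259, 0.966, 0.0]
wrist_force: [-11.0, -0.5, 31.3]
opening: -0.0001
```

carry_out:
  increments:
    - {"dp": [0, 0, -0.018], "twist": [0, 0, 0], "fingers": -1}
    - {"dp": [0, 0, -0.034], "twist": [0, 0, 0], "fingers": -1}
    - {"dp": [0.015, 0.022, -0.034], "twist": [0, 0, 0], "fingers": -1}
    - {"dp": [0.03, 0.043, -0.034], "twist": [0, 0, 0], "fingers": -1}
    - {"dp": [0.045, 0.064, -0.034], "twist": [0, 0, 0], "fingers": -1}
    - {"dp": [0.059, 0.083, -0.034], "twist": [0, 0, 0], "fingers": -1}
    - {"dp": [0.059, 0.083, -0.034], "twist": [0, 0, 0], "fingers": -1}
    - {"dp": [0.059, 0.083, -0.034], "twist": [0, 0, 0], "fingers": -1}

```text
time_s: 7.75
eef_pos: [0.5578, 0.1445, 0.1279]
eef_rot: [-0.0, 0.258, 0.966, -0.0]
wrist_force: [-0.1, -0.6, 0.0]
opening: 0.0001
```

carry_out:
  increments:
    - {"dp": [0, 0, 0.01], "twist": [0, 0, 0], "fingers": -1}
    - {"dp": [0, 0, 0.017], "twist": [0, 0, 0], "fingers": -1}
    - {"dp": [0, 0, 0.02], "twist": [0, 0, 0], "fingers": -1}
    - {"dp": [0, 0, 0.022], "twist": [0, 0, 0], "fingers": -1}
    - {"dp": [0, 0, 0.024], "twist": [0, 0, 0], "fingers": -1}
    - {"dp": [0, 0, 0.027], "twist": [0, 0, 0], "fingers": -1}
    - {"dp": [0, 0, 0.03], "twist": [0, 0, 0], "fingers": -1}
    - {"dp": [0, 0, 0.033], "twist": [0, 0, 0], "fingers": -1}
    - {"dp": [0, 0, 0.033], "twist": [0, 0, 0], "fingers": -1}

```text
time_s: 8.65
eef_pos: [0.5582, 0.1443, 0.0969]
eef_rot: [-0.0, 0.259, 0.966, 0.0]
wrist_force: [-6.1, -0.9, 20.5]
opening: 0.0002
```

carry_out:
  increments:
    - {"dp": [0, 0, -0.02], "twist": [0, 0, 0], "fingers": -1}
    - {"dp": [0, 0, -0.06], "twist": [0, 0, 0], "fingers": -1}
    - {"dp": [0, 0, -0.1], "twist": [0, 0, 0], "fingers": -1}
    - {"dp": [0.05, 0, -0.13], "twist": [0, 0, 0], "fingers": -1}
    - {"dp": [0.07, 0, -0.15], "twist": [0, 0, 0], "fingers": -1}
    - {"dp": [0.07, 0, -0.15], "twist": [0, 0, 0], "fingers": -1}
    - {"dp": [0.07, 0, -0.15], "twist": [0, 0, 0], "fingers": -1}

```text
time_s: 9.35
eef_pos: [0.4974, 0.1799, 0.2457]
eef_rot: [0.001, 0.258, 0.966, 0.001]
wrist_force: [0.2, 0.1, -0.0]
opening: 0.0003
```

```bash
python3 - <<'E'
from h import *
s=arm.get_state();print(s["eef_pos"],s["wrist_force"])
b=cv2.convertScaleAbs(arm.capture("scene"),alpha=1.7)[180:300,300:460]
a=cv2.convertScaleAbs(cv2.imread("pics/scene1.png"),alpha=1.7)[180:300,300:460]
t=cv2.convertScaleAbs(arm.capture("top"),alpha=1.7)
cv2.imwrite("pics/m5.png",np.vstack([np.hstack([cv2.resize(x,(400,300),interpolation=cv2.INTER_CUBIC) for x in(a,b)]),np.hstack([cv2.resize(x,(400,300)) for x in (cv2.imread("pics/top1.png"),t)])]))
E
```

```text
[0.49744207 0.17986798 0.24566217] [ 0.18132003  0.14210939 -0.02126633]
```

View pics/m5.png

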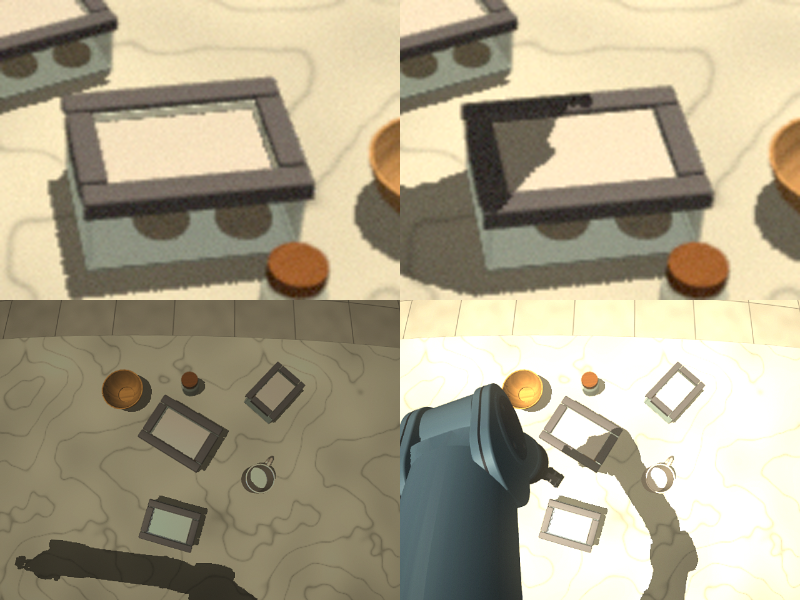

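The before/after views show all four rims level and lower, the dish unmoved, and the bowl, jar and mug in place. I'm handing in.

```bash
python3 -c "
from rig import arm
print(arm.close_job())"
```

```text
the job is handed in; nothing more can be done
None
```

I pressed the four rim sections of the largest dish shut one at a time with closed fingertips, in the order left, far, right, near. The job was handed in at about 9.5 s; the rig reports no verdict.

- **Sections shut:** Each press ended on a hard stop at TCP height 0.097 m, which puts the fingertips at the 75 mm shut height. The vertical push there was 20 to 31 N. The hard stop and the pictures are the only evidence that each one clicked home, because the joint values can't be read.
- **Final pictures:** The before/after scene and top views show all four rims lowered and level. The dish, bowl, mug and jar look unmoved, judged by eye with no final positions measured.
- **Disagreements:** The top camera measured the lid about 2 to 3 mm small (187 x 138 mm against 190 x 140 mm). Over the far section the wrist camera showed the aim 3 to 4 mm too far out, so I moved it 3 mm inward before pressing. I pressed the near section without a close-up check first. The presses also showed a sideways force of up to 11 N.

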